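# Open the board shear and set a mounted print to the gauge

## Robot

A 7-joint arm with a two-finger parallel gripper is mounted at the origin on the work surface. World frame = base frame: x ahead of the robot, y to its left, z up, the work surface at z = 0. Lengths are in mm, angles in rad, forces in N, time in s.
With the tool pointing down it reaches from about 425 to 925 mm from the base axis. Payload 6.8 kg.
Tool frame: the origin (TCP) lies on the centre line of the jaws, within the pads' length; the fingertips stand 17 mm ahead of it and the grasp point (between the pads) lies 2 mm behind it; z points along the fingers, y is the line along which they close (so a half turn about z gives the same grasp; the last joint's range is limited). The gripper opens to 88 mm and grips with 3 to 60 N. Pads are 20 mm wide; open, the fingers measure 115 mm over their backs; the gripper's body (75 mm by 178 mm) begins 61 mm behind the grasp point.
Start: joints at [-1.225, 0.477, 0.022, 1.555, -0.011, 1.109, -0.083], TCP at [295.908, 606.7, 239.664] pointing down, gripper open.
Joint ranges: [-2.96, 2.96], [-0.34, 2.1], [-1.41, 1.46], [0.24, 2.44], [-1.37, 4.51], [0.17, 1.92], [-2.96, 2.96]. Speed limits (rad/s): [2.39, 2.39, 3.14, 3.14, 3.14, 3.14, 3.14].

## Interface

Orientations are given as a 3x3 rotation matrix whose columns are the frame's x, y, z axes.
In Python, from station import state, capture, bot gives the robot as it stands.
- The arm moves only by the shell command python3 -m handwheel 'ROWS' [FORCE]. ROWS is JSON, a list of rows, each an object with "dp": the shift along the tool's x, y, z scaled (see below), a list of three; "rotation": the turn, a rotation vector about the tool's x, y, z scaled (see below), a list of three; "hand": the finger opening in mm, from 0 to 87.8. In form: [{"dp": [dx, dy, dz], "rotation": [rx, ry, rz], "hand": hand}, ...]. A call has 1 to 20 rows; each row shifts and turns the commanded pose from where the row before left it, along the tool's axes as they then stand; what a row does not reach is not made up. The controller multiplies each number of a shift by 0.15 m and each number of a turn by 120 degrees. A row lasts 1/10 s, in which the tool goes at most 50 mm and 8.59 degrees, less where a joint would pass 70% of its speed; a pose out of reach is approached as far as the arm can. A call with a number of a shift or a turn outside -1 to 1 is refused whole. A call with a gripper value outside its range is refused whole. The fingers move at their own pace and stop on an object; FORCE is the grip in N (left out, the last holds). Time passes only in rows, so rows that do not move let the fingers close. It gives the time, the measured TCP pose, the force, the opening and the grip force at its end, in the units of the state.
- state(): the state, without advancing time (a new reading comes with each control period).
- capture(name): name is "side" or "top"; returns a dict with "img" (400x640x3 uint8, red, green, blue), "depth" (400x640 float32, mm along the optical axis (not along the pixel's ray), 0 where there is no reading), "K" (3x3 intrinsics, pixels), "extrinsics" (4x4, takes a point from camera to world coordinates). Camera axes: x right, y down, z forward; pixel columns grow to the right and rows downward; lengths in mm; the calibration is good to about 2 mm. A picture is of the moment at which its call begins.
- bot.close_job(): hands the job in; it is judged then, once.
The state is a dict: "time": time; "joint_positions": joint angles; "joint_velocities": joint speeds; "tau": joint torques, N m; "ee_pos": TCP position; "ee_rot": TCP orientation; "force": force on the tool from outside, world axes, zero at the start; "ft_torque": the same for the moment, N m; "opening": opening from 0.0 (shut) to 1.0 (fully open); "gripper_force": force on a finger pad.
Only numpy, scipy, OpenCV 4.12 (cv2) and the standard library are available. Lean on these libraries where they do the work, as an engineer would, in place of code of your own. Each camera call takes 0.05 s, during which the arm holds its last target. There are 200 camera calls.

## Task

Open the bench board shear: with the fingertips, push its blade arm up from underneath until it tips past its balance point and rests fully back by itself. Then push the mounted print across the bed, beneath the raised blade, until its whole edge lies flush against the gauge bar, without shifting the gauge. Only push: do not grip or lift the arm or the print, and leave the glue bottle, the brass weight and the knife where they stand.

Things in the scene. Friction and masses are not known exactly. Their poses are not given: they have to be found in the camera images.
- shear: Bench board shear, fixed: steel bed plate 300 (x) by 320 mm (y), its top 60 mm above the table. Origin on the table under the front end of the cutting edge; x runs along this edge away from the operator, y left over the bed, z up. The bed covers x 0-300, y 0-320 mm; the cutting edge is its side y = 0. A 16 mm high rule stands on it at x 275-289 mm (not used). Gauge rods stick out to y = -115 mm.
- blade_arm: The blade arm: a bar 12 mm thick, 45 tall, origin at its middle, 150 mm from the pivot; own x along it to the pivot. Pivot: x 320, y -8, z 85 mm of the shear's frame; a 92 mm cast ball on a cranked tail behind it. Level when closed; on its stop it slopes 0.96 rad. Balances at 0.46: below 0.42 it falls shut (4 to 7 N up at the handle lifts it), above 0.50 it swings slowly to its stop.
- handle (a point): The wooden handle at the near end of the arm, a round grip of 32 mm diameter and 128 mm long with domed ends, overhanging in front of the bed. Origin at its centre; its own x axis runs along the grip towards the pivot. When the arm is closed it is 102 mm above the table, cranked 15 degrees up towards the operator; nothing lies below it but the table.
- handle_end (a point): The centre of the domed near end (radius 16 mm) of the handle, 48 mm from the handle's origin; closed, it is 114 mm above the table. It circles the pivot at 400 mm in the plane y = -8 mm of the shear, starting 4 degrees above level. With the arm on its stop it is at x 115, z 430 mm.
- gauge_face (a point): Middle of the stop face of the gauge, an aluminium bar 200 mm long parallel to the cutting edge, 24 to 60 mm outside it (the setting varies), reaching 50 to 86 mm above the table; this point is 65 mm up. Same axes as the shear; the face looks to +y. Clamped on its rods: it slips only if pushed with more than about 45 N.
- print: Photographic print mounted on stiff white board, 180 mm (own x) by 170 mm (own y), 10 mm thick, about 0.14 kg, loose on the bed to the left of the blade. Origin at the centre of its underside. Its edge at own y = -85 mm goes under the blade to the gauge, and will overhang the bed by 24 to 60 mm. The closed arm bars the way.
- print_near (a point): The near end of that edge of the print: own x -90, y -85 mm, at half its thickness.
- print_far (a point): The far end of that edge of the print: own x 90, y -85 mm, at half its thickness.
- glue: White plastic glue bottle, 64 mm in diameter, 150 mm high, to the right of the shear; leave alone. Origin at the centre of its underside.
- weight: Round brass weight with a knob, 68 mm in diameter, 76 mm high, in front of the shear to the left; leave alone. Origin at the centre of its underside.
- knife: Steel knife with its blade drawn in, 130 mm long (own x), 18 mm wide, 18 mm high, on the table to the right of the handle; leave alone. Origin at the centre of its underside.

How it is judged (in metres and radians):
On the way, in this order (a step that is already met when the one before it is completed fails the run):
1. the blade arm is up on its stop and stays there with the fingers off the shear (angle between blade_arm's own z axis and vertical above 0.88 rad and contact force between the fingers and shear below 0.1 N), for 0.3 s.
2. the print's edge is flush against the gauge (y of each of print_near, print_far in the frame of gauge_face below 0.003 m), for 0.2 s.
At the end, for the whole second after the job is handed in: The blade arm rests on its stop (sloping more than 0.88 rad) and both ends of the print's edge are within 3 mm of the gauge face, the print lying flat and at rest on the bed (all of step 2 and angle between blade_arm's own z axis and vertical above 0.88 rad and y of each of print_near, print_far in the frame of gauge_face above -0.003 m and z of print in the frame of shear below 0.064 m and linear speed of print below 0.01 m/s and angular speed of blade_arm below 0.05 rad/s); the robot touches nothing.
It fails at once if the print is lifted or tipped (more than 15 mm off the bed or 0.15 rad) (z of print in the frame of shear above 0.075 m or angle between print's own z axis and vertical above 0.15 rad).
It fails at once if the handle is gripped (it lies between the finger pads) (y of the grasp point in the frame of handle between -0.012 and 0.012 m and z of the grasp point in the frame of handle between -0.012 and 0.03 m and x of the grasp point in the frame of handle between -0.06 and 0.064 m).
It fails at once if the arm's bar is gripped (it lies between the finger pads) (y of the grasp point in the frame of blade_arm between -0.006 and 0.006 m and z of the grasp point in the frame of blade_arm between -0.022 and 0.038 m and x of the grasp point in the frame of blade_arm between -0.15 and 0.16 m).
It fails at once if the gauge is shifted by more than 4 mm (distance of gauge_face from where it was at the start of the episode above 0.004 m).
It fails at once if the glue bottle, weight or knife is moved by more than 25 mm (distance of any of glue, weight, knife from where it was at the start of the episode above 0.025 m).
It also fails if it takes over 54 s, if anything falls off the work surface, if the arm or the gripper's body presses on something with over 40 N, if the wrist force passes 120 N, or if a joint passes its speed limit or range.

## Working session

There is one attempt and no reset: what is moved stays moved. The work goes in short steps, Python scripts to look and compute and a shell command to move; the robot and the scene stay as the last step left them, time stands still between calls to the robot, and variables do not carry over. Pictures are saved under pics/ and viewed, at most 10 in all, crops included, and the job is handed in when it is done.

```bash
mkdir -p pics; ls; python3 - <<'E'
from station import state,capture
import cv2,numpy as np
for n in("top","side"):
    c=capture(n); cv2.imwrite(f"pics/{n}0.png",c["img"][:,:,::-1]); np.savez(f"{n}0.npz",**c); print(n,c["K"].round(1).tolist(),c["extrinsics"].round(3).tolist())
s=state(); print({k:np.round(v,3).tolist() for k,v in s.items()})
E
```

```text
pics
top [[505.8, 0.0, 321.3], [0.0, 505.8, 194.1], [0.0, 0.0, 1.0]] [[0.022, -0.996, 0.091, 503.795], [-1.0, -0.021, 0.002, -86.022], [0.0, -0.091, -0.996, 1273.259], [0.0, 0.0, 0.0, 1.0]]
side [[409.9, 0.0, 322.4], [0.0, 409.9, 203.2], [0.0, 0.0, 1.0]] [[0.92, -0.178, 0.349, 251.561], [-0.391, -0.469, 0.792, -842.285], [0.023, -0.865, -0.501, 578.258], [0.0, 0.0, 0.0, 1.0]]
{'time': 0.1, 'joint_positions': [-1.225, 0.478, 0.022, 1.556, -0.011, 1.109, -0.083], 'joint_velocities': [-0.001, -0.002, -0.001, -0.002, 0.001, -0.0, -0.0], 'tau': [0.005, -58.409, 1.541, -27.331, -0.054, 0.013, 0.0], 'ee_pos': [295.686, 606.243, 238.807], 'ee_rot': [[-0.899, 0.438, -0.001], [0.438, 0.899, -0.001], [-0.0, -0.002, -1.0]], 'force': [0.035, 0.021, -0.051], 'ft_torque': [0.021, 0.038, -0.028], 'gripper_force': 0.0, 'opening': 1.002}
```

View pics/top0.png

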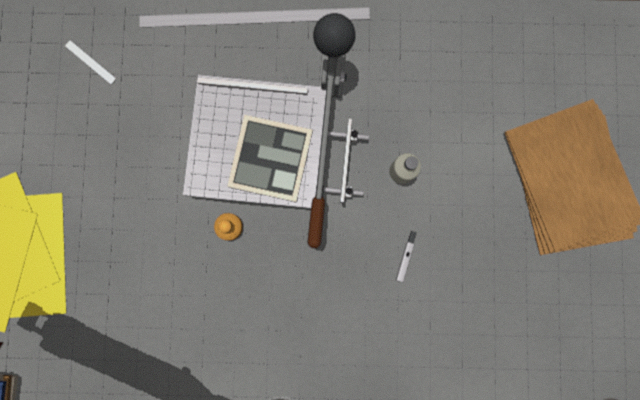

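View pics/side0.png

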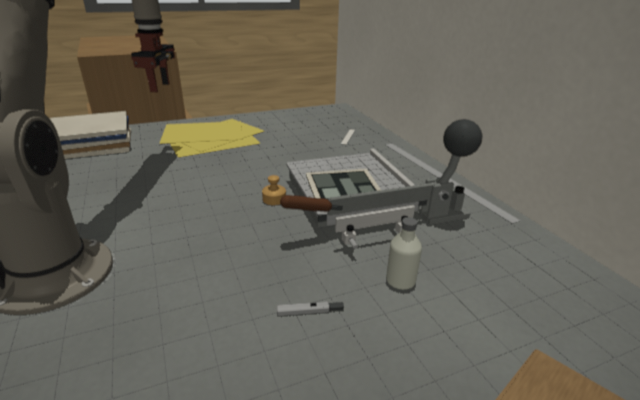

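The top view shows the closed arm with its handle at about (317,222), the bed corners (197,78), (325,88), (315,208), (184,195), the print corners (247,117), (312,132), (297,200), (230,185), and the gauge bar from (350,120) to (343,203). Glue is at (405,168), weight (228,227), knife (407,256). The side view agrees: ball at the back, handle at (305,202).

```bash
cat > h.py <<'E'
import numpy as np,cv2
def cloud(c):
    K,E,d=c["K"],c["extrinsics"],c["depth"].astype(float)
    v,u=np.mgrid[:d.shape[0],:d.shape[1]]
    p=np.stack([(u-K[0,2])/K[0,0]*d,(v-K[1,2])/K[1,1]*d,d],-1)
    P=p@E[:3,:3].T+E[:3,3]; P[d==0]=np.nan; return P
def ray(c,uv,z):
    K,E=c["K"],c["extrinsics"]
    r=np.array([(uv[0]-K[0,2])/K[0,0],(uv[1]-K[1,2])/K[1,1],1])@E[:3,:3].T
    return E[:3,3]+r*(z-E[2,3])/r[2]
def print_rect(c,box=(180,240,70,215)):
    # cream border: high R-B, bright; box = u range start.. ; returns world corners of the top (z 70)
    im=c["img"].astype(int); m=((im[...,0]-im[...,2]>25)&(im[...,0]>140)).astype(np.uint8)
    m[:70]=0;m[210:]=0;m[:,:190]=0;m[:,380:]=0
    k,_=cv2.findContours(m,cv2.RETR_EXTERNAL,cv2.CHAIN_APPROX_NONE)
    k=max(k,key=cv2.contourArea)
    W=np.array([ray(c,p[0],70)[:2] for p in k],np.float32)
    return cv2.minAreaRect(W)
E
python3 - <<'E'
from h import *
c=dict(np.load("top0.npz")); P=cloud(c); im=c["img"].astype(int)
V,U=np.mgrid[:400,:640]
reg=(U>170)&(U<400)&(V>60)&(V<215)
z=P[...,2]
m=(reg&(abs(z-63)<14)&(U<328)).astype(np.uint8)
k,_=cv2.findContours(m,cv2.RETR_EXTERNAL,cv2.CHAIN_APPROX_NONE);k=max(k,key=cv2.contourArea)
W=np.array([ray(c,p[0],60)[:2] for p in k],np.float32)
print("bed",cv2.minAreaRect(W),cv2.boxPoints(cv2.minAreaRect(W)).round(0).tolist(), "zmed",np.nanmedian(z[m>0]))
r=print_rect(c);print("print",r,cv2.boxPoints(r).round(0).tolist())
g=reg&(U>338)&(U<356)&(V>112)&(V<210)&(im.min(-1)>130)
Q=np.array([ray(c,(u,v),86)[:2] for v,u in np.argwhere(g)],np.float32)
r=cv2.minAreaRect(Q);print("gauge",r,cv2.boxPoints(r).round(0).tolist(),"z",np.nanmedian(z[g]))
h=(im[...,0]>1.6*im[...,1])&(im[...,0]>40)&(U>300)&(U<330)&(V>190)&(V<260)
Q=np.array([ray(c,(u,v),108)[:2] for v,u in np.argwhere(h)],np.float32)
r=cv2.minAreaRect(Q);print("handle",r,cv2.boxPoints(r).round(0).tolist(),"z",np.nanpercentile(z[h],[5,50,95]))
# arm line from depth: points above z 95 right of bed
a=(U>310)&(U<335)&(V>90)&(V<200)&(z>98)&(z<118)
A=P[a][:,:2]; print("arm",a.sum(),A.mean(0),cv2.fitLine(A.astype(np.float32),cv2.DIST_HUBER,0,.01,.01).ravel())
for n,uv,zz in(("glue",(405,168),100),("weight",(228,227),40),("knife",(407,256),18)):print(n,ray(c,uv,zz).round())
E
```

```text
bed ((741.5220947265625, 79.71630859375), (319.53973388671875, 300.0442199707031), 85.54828643798828) [[580.0, -68.0], [879.0, -91.0], [903.0, 227.0], [604.0, 251.0]] zmed 61.567368819562944
print ((699.7418212890625, 42.417381286621094), (167.24899291992188, 177.03965759277344), 78.99424743652344) [[597.0, -23.0], [771.0, -57.0], [803.0, 108.0], [629.0, 141.0]]
gauge ((689.4806518554688, -143.2459259033203), (213.16246032714844, 38.09841537475586), 1.0520045757293701) [[583.0, -126.0], [583.0, -164.0], [796.0, -160.0], [796.0, -122.0]] z 83.38196716325729
handle ((544.2256469726562, -73.02165985107422), (26.9545955657959, 111.99211120605469), 85.00209045410156) [[487.0, -82.0], [599.0, -91.0], [601.0, -64.0], [490.0, -55.0]] z [102.30683965 116.45771719 128.44332433]
arm 574 [723.36879956 -87.01772555] [ 9.969499e-01 -7.804384e-02  7.246836e+02 -8.715972e+01]
glue [ 676. -278.  100.]
weight [531. 141.  40.]
knife [ 470. -298.   18.]
```

```bash
python3 -m handwheel '[{"dp":[-0.187,-0.161,0],"rotation":[0,0,0],"hand":0},{"dp":[-0.187,-0.161,0],"rotation":[0,0,0],"hand":0},{"dp":[-0.187,-0.161,0],"rotation":[0,0,0],"hand":0},{"dp":[-0.187,-0.161,0],"rotation":[0,0,0],"hand":0},{"dp":[-0.187,-0.161,0],"rotation":[0,0,0],"hand":0},{"dp":[-0.187,-0.161,0],"rotation":[0,0,0],"hand":0},{"dp":[-0.187,-0.161,0],"rotation":[0,0,0],"hand":0},{"dp":[-0.187,-0.161,0],"rotation":[0,0,0],"hand":0},{"dp":[-0.187,-0.161,0],"rotation":[0,0,0],"hand":0},{"dp":[-0.187,-0.161,0],"rotation":[0,0,0],"hand":0},{"dp":[-0.187,-0.161,0],"rotation":[0,0,0],"hand":0},{"dp":[-0.187,-0.161,0],"rotation":[0,0,0],"hand":0},{"dp":[-0.187,-0.161,0],"rotation":[0,0,0],"hand":0},{"dp":[-0.187,-0.161,0],"rotation":[0,0,0],"hand":0}]'
python3 -m handwheel '[{"dp":[0,0,0],"rotation":[0,0,0.0713],"hand":0},{"dp":[0,0,0],"rotation":[0,0,0.0713],"hand":0},{"dp":[0,0,0],"rotation":[0,0,0.0713],"hand":0},{"dp":[0,0,0],"rotation":[0,0,0.0713],"hand":0},{"dp":[0,0,0],"rotation":[0,0,0.0713],"hand":0},{"dp":[0,0,0],"rotation":[0,0,0.0713],"hand":0},{"dp":[0,0,0],"rotation":[0,0,0.0713],"hand":0},{"dp":[0,0,0],"rotation":[0,0,0.0713],"hand":0},{"dp":[0,0,0],"rotation":[0,0,0],"hand":0}]'
python3 -c "
from station import state
s=state();print(s['time'],s['ee_pos'],s['ee_rot'],s['joint_positions'])"
```

```text
time: 1.5
ee_pos: [500.8, 129.1, 239.5]
ee_rot: [[-0.899, 0.438, -0.0], [0.438, 0.899, -0.0], [0.0, -0.0, -1.0]]
force: [1.0, 0.2, -0.9]
opening: 0.002
gripper_force: 0.0
time: 2.4
ee_pos: [500.3, 130.7, 239.4]
ee_rot: [[0.079, 0.997, -0.001], [0.997, -0.079, -0.0], [-0.0, -0.001, -1.0]]
force: [0.1, 0.2, 0.5]
opening: 0.001
gripper_force: 0.0
2.4 [500.33662393 130.69377827 239.37352396] [[ 7.87178558e-02  9.96896775e-01 -5.65814046e-04]
 [ 9.96896862e-01 -7.87180546e-02 -3.38127698e-04]
 [-3.81618192e-04 -5.37441559e-04 -9.99999783e-01]] [-0.73039924  0.22348629  0.41516278  1.95148429 -0.10707901  0.98834433
 -0.34413515]
```

```bash
python3 -m handwheel '[{"dp":[0,0,0],"rotation":[0,-0.07,0],"hand":0},{"dp":[0,0,0],"rotation":[0,-0.07,0],"hand":0},{"dp":[0,0,0],"rotation":[0,-0.07,0],"hand":0},{"dp":[0,0,0],"rotation":[0,-0.07,0],"hand":0},{"dp":[0,0,0],"rotation":[0,-0.07,0],"hand":0},{"dp":[0,0,0],"rotation":[0,-0.07,0],"hand":0},{"dp":[0,0,0],"rotation":[0,0,0],"hand":0}]'
python3 - <<'E'
from station import state
from h import *
s=state();print(s['time'],s['ee_pos'],s['ee_rot'].round(3) if hasattr(s['ee_rot'],'round') else s['ee_rot'],s['joint_positions'])
c=dict(np.load("top0.npz"));im=c["img"].astype(int)
# gauge face: per row strongest brightening between bed edge and bar
for v in (125,150,155,160,165,170,175,180):
    row=im[v,330:360].sum(-1)/3; i=np.argmax(np.diff(row)); p=ray(c,(330+i+.5,v),86)[:2]-[580,-68]
    print(v,row.astype(int).tolist() if v==160 else '',330+i,(p@np.array([[.997,.0775],[-.0775,.997]])).round(1))
E
```

```text
time: 3.1
ee_pos: [499.4, 134.3, 235.8]
ee_rot: [[0.037, 0.998, -0.058], [0.632, -0.068, -0.772], [-0.774, -0.008, -0.633]]
force: [-0.2, 0.2, -0.5]
opening: 0.005
gripper_force: 0.0
3.1 [499.35557182 134.25928075 235.84311071] [[ 0.037  0.998 -0.058]
 [ 0.632 -0.068 -0.772]
 [-0.774 -0.008 -0.633]] [-1.06955339  0.59574821  0.4765959   1.76375151  0.40272612  1.44913344
 -0.82749191]
125  347 [204.2 -59.2]
150  345 [143.6 -60.2]
155  344 [131.4 -58.9]
160 [118, 126, 124, 126, 120, 124, 125, 119, 123, 121, 123, 130, 120, 112, 147, 216, 225, 197, 102, 63, 87, 123, 121, 122, 120, 121, 122, 123, 125, 128] 344 [119.5 -60.1]
165  343 [107.4 -58.8]
170  343 [ 95.5 -60. ]
175  342 [ 83.3 -58.8]
180  342 [ 71.5 -59.9]
```

```bash
python3 -m handwheel '[{"dp":[0.015,0.05,0.187],"rotation":[0,0,0],"hand":0},{"dp":[0.015,0.05,0.187],"rotation":[0,0,0],"hand":0},{"dp":[0.015,0.05,0.187],"rotation":[0,0,0],"hand":0},{"dp":[0.015,0.05,0.187],"rotation":[0,0,0],"hand":0},{"dp":[0.015,0.05,0.187],"rotation":[0,0,0],"hand":0},{"dp":[0,0,0],"rotation":[0,0,0],"hand":0},{"dp":[0,0,0],"rotation":[0,0,0],"hand":0}]'
python3 -m handwheel '[{"dp":[0,0.01,0.13],"rotation":[0,0,0],"hand":0},{"dp":[0,0.01,0.13],"rotation":[0,0,0],"hand":0},{"dp":[0,0.01,0.13],"rotation":[0,0,0],"hand":0},{"dp":[0,0.01,0.13],"rotation":[0,0,0],"hand":0},{"dp":[0,0.01,0.13],"rotation":[0,0,0],"hand":0},{"dp":[0,0,0],"rotation":[0,0,0],"hand":0}]'
python3 - <<'E'
from station import capture
import cv2
c=capture("side");cv2.imwrite("pics/side1.png",cv2.resize(c["img"][100:320,180:500,::-1],None,fx=2.4,fy=2.4))
E
```

```text
time: 3.8
ee_pos: [530.2, 26.5, 142.4]
ee_rot: [[0.05, 0.997, -0.061], [0.637, -0.079, -0.766], [-0.769, -0.0, -0.639]]
force: [0.5, -0.1, -0.4]
opening: 0.004
gripper_force: 0.0
time: 4.4
ee_pos: [531.4, -49.1, 79.8]
ee_rot: [[0.05, 0.997, -0.061], [0.636, -0.079, -0.768], [-0.77, -0.001, -0.638]]
force: [-0.4, 0.4, -0.5]
opening: 0.007
gripper_force: 0.0
```

View pics/side1.png

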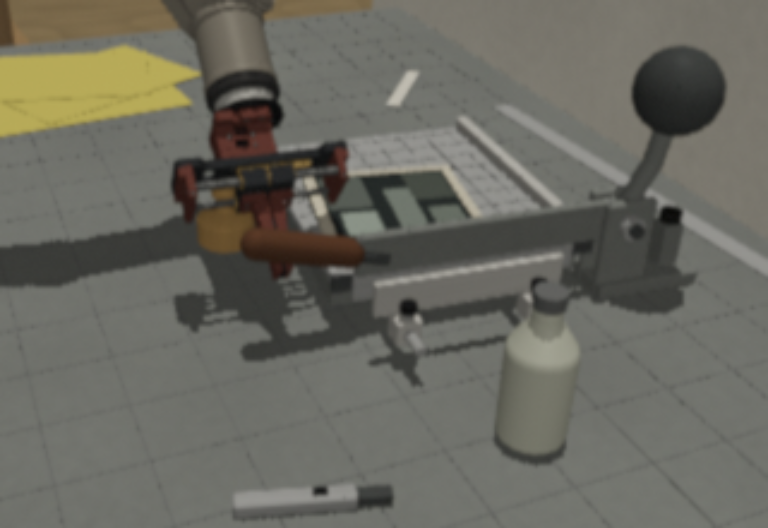

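The fingertip, at crop pixel (280,268), sticks out beneath the handle close to its front end, clear of everything. I'll lift now.

```bash
python3 -m handwheel '[{"dp":[-0.0565,0.005,-0.047],"rotation":[0,0,0],"hand":0},{"dp":[-0.0565,0.005,-0.047],"rotation":[0,0,0],"hand":0},{"dp":[-0.0565,0.005,-0.047],"rotation":[0,0,0],"hand":0},{"dp":[-0.0565,0.005,-0.047],"rotation":[0,0,0],"hand":0},{"dp":[-0.0565,0.008,-0.047],"rotation":[0,0,0],"hand":0},{"dp":[-0.0565,0.01,-0.047],"rotation":[0,0,0],"hand":0},{"dp":[-0.0565,0.012,-0.047],"rotation":[0,0,0],"hand":0},{"dp":[-0.0565,0.015,-0.047],"rotation":[0,0,0],"hand":0}]'
python3 - <<'E'
from station import capture
import cv2
c=capture("side");cv2.imwrite("pics/side2.png",cv2.resize(c["img"][60:320,180:500,::-1],None,fx=2,fy=2))
E
```

```text
time: 5.25
ee_pos: [542.6, -47.1, 168.6]
ee_rot: [[0.049, 0.997, -0.057], [0.638, -0.075, -0.767], [-0.769, 0.001, -0.64]]
force: [0.7, 5.6, -5.1]
opening: 0.008
gripper_force: 3.3
```

View pics/side2.png

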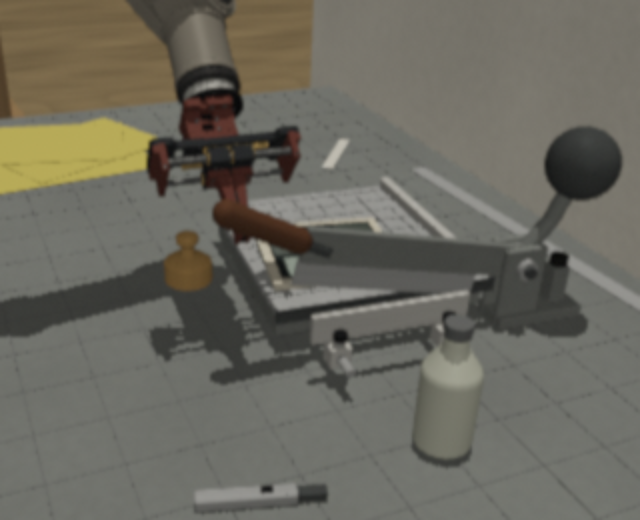

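The arm is rising with about 5 N. The finger is under the front end of the handle at crop pixel (235,230). I'll keep lifting along the arc.

```bash
python3 -m handwheel '[{"dp":[-0.054,0.02,-0.045],"rotation":[0,0,0],"hand":0},{"dp":[-0.054,0.022,-0.045],"rotation":[0,0,0],"hand":0},{"dp":[-0.054,0.024,-0.045],"rotation":[0,0,0],"hand":0},{"dp":[-0.054,0.026,-0.045],"rotation":[0,0,0],"hand":0},{"dp":[-0.054,0.028,-0.045],"rotation":[0,0,0],"hand":0},{"dp":[-0.054,0.03,-0.045],"rotation":[0,0,0],"hand":0},{"dp":[-0.05,0.03,-0.042],"rotation":[0,0,0],"hand":0},{"dp":[-0.05,0.03,-0.042],"rotation":[0,0,0],"hand":0},{"dp":[-0.05,0.03,-0.042],"rotation":[0,0,0],"hand":0},{"dp":[-0.05,0.03,-0.042],"rotation":[0,0,0],"hand":0},{"dp":[-0.05,0.03,-0.042],"rotation":[0,0,0],"hand":0},{"dp":[-0.05,0.03,-0.042],"rotation":[0,0,0],"hand":0}]'
python3 - <<'E'
from station import capture
import cv2
c=capture("side");cv2.imwrite("pics/side3.png",cv2.resize(c["img"][0:320,160:500,::-1],None,fx=1.8,fy=1.8))
E
```

```text
time: 6.5
ee_pos: [591.1, -53.1, 291.0]
ee_rot: [[0.05, 0.997, -0.061], [0.634, -0.079, -0.769], [-0.771, 0.0, -0.636]]
force: [0.2, 0.0, -0.0]
opening: 0.005
gripper_force: 0.0
```

View pics/side3.png

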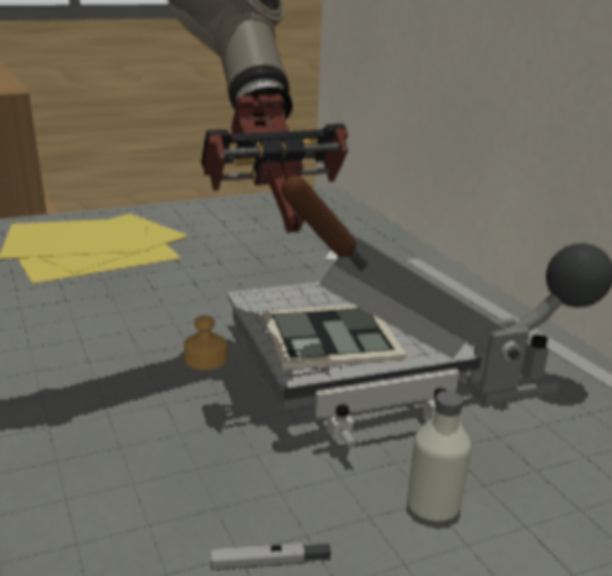

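The force is zero and the arm is away from the finger, probably past balance. I'll hold for 1.5 s and check the angle from depth.

```bash
cat >> h.py <<'E'
def arm_slope(c):
    # arm/handle points in the plane y=-8 of the shear, seen from above
    P=cloud(c).reshape(-1,3); d=P[:,:2]-[580,-68]
    x=d@[.997,-.0775]; y=d@[.0775,.997]
    m=(abs(y+8)<9)&(x>-90)&(x<300)&(P[:,2]>100)
    return x[m],P[m,2]
E
python3 -m handwheel '[{"dp":[0,0,0],"rotation":[0,0,0],"hand":0},{"dp":[0,0,0],"rotation":[0,0,0],"hand":0},{"dp":[0,0,0],"rotation":[0,0,0],"hand":0},{"dp":[0,0,0],"rotation":[0,0,0],"hand":0},{"dp":[0,0,0],"rotation":[0,0,0],"hand":0},{"dp":[0,0,0],"rotation":[0,0,0],"hand":0},{"dp":[0,0,0],"rotation":[0,0,0],"hand":0},{"dp":[0,0,0],"rotation":[0,0,0],"hand":0},{"dp":[0,0,0],"rotation":[0,0,0],"hand":0},{"dp":[0,0,0],"rotation":[0,0,0],"hand":0},{"dp":[0,0,0],"rotation":[0,0,0],"hand":0},{"dp":[0,0,0],"rotation":[0,0,0],"hand":0},{"dp":[0,0,0],"rotation":[0,0,0],"hand":0},{"dp":[0,0,0],"rotation":[0,0,0],"hand":0},{"dp":[0,0,0],"rotation":[0,0,0],"hand":0}]'
python3 - <<'E'
from station import capture
from h import *
c=capture("side");cv2.imwrite("pics/side4.png",cv2.resize(c["img"][0:320,160:500,::-1],None,fx=1.5,fy=1.5))
x,z=arm_slope(capture("top"))
for a in range(-80,300,20):
    k=(x>=a)&(x<a+20)
    if k.sum()>5: print(a+10,k.sum(),np.median(z[k]).round())
E
```

```text
time: 8.05
ee_pos: [591.0, -52.0, 289.6]
ee_rot: [[0.049, 0.997, -0.06], [0.635, -0.078, -0.768], [-0.771, -0.0, -0.637]]
force: [0.5, 0.4, 0.1]
opening: 0.006
gripper_force: 0.0
10 18 288.0
110 159 441.0
130 73 437.0
150 30 381.0
170 45 339.0
190 41 309.0
210 39 278.0
230 31 250.0
250 29 223.0
270 31 195.0
290 26 166.0
```

View pics/side4.png

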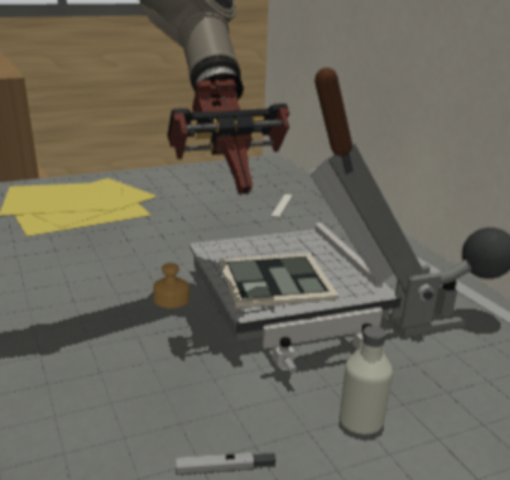

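The arm rests on its stop at a measured slope of about 0.96 rad, with the handle top at crop pixel (326,80) and the fingers clear of it. Next I'll go to the left of the print, stand the tool upright and open the fingers, so two fingertips square the print as it is pushed.

```bash
python3 -m handwheel '[{"dp":[0.162,0.113,-0.196],"rotation":[0,0,0],"hand":0},{"dp":[0.162,0.113,-0.196],"rotation":[0,0,0],"hand":0},{"dp":[0.162,0.113,-0.196],"rotation":[0,0,0],"hand":0},{"dp":[0.162,0.113,-0.196],"rotation":[0,0,0],"hand":0},{"dp":[0.162,0.113,-0.196],"rotation":[0,0,0],"hand":0},{"dp":[0.162,0.113,-0.196],"rotation":[0,0,0],"hand":0},{"dp":[0,0,0],"rotation":[0,0.07,0],"hand":87.8},{"dp":[0,0,0],"rotation":[0,0.07,0],"hand":87.8},{"dp":[0,0,0],"rotation":[0,0.07,0],"hand":87.8},{"dp":[0,0,0],"rotation":[0,0.07,0],"hand":87.8},{"dp":[0,0,0],"rotation":[0,0.07,0],"hand":87.8},{"dp":[0,0,0],"rotation":[0,0.07,0],"hand":87.8},{"dp":[0,0,0],"rotation":[0,0,0],"hand":87.8},{"dp":[0,0,0],"rotation":[0,0,0],"hand":87.8}]'
python3 - <<'E'
from station import capture,state
from h import *
r=print_rect(capture("top"));print(r,cv2.boxPoints(r).round().tolist())
print(np.round(state()["ee_rot"],4).tolist())
E
```

```text
time: 9.55
ee_pos: [710.1, 167.2, 289.9]
ee_rot: [[0.079, 0.997, -0.001], [0.997, -0.079, -0.002], [-0.002, -0.0, -1.0]]
force: [-0.6, 0.2, -0.5]
opening: 0.696
gripper_force: 0.0
((772.4156494140625, 31.086212158203125), (161.143310546875, 34.42562484741211), 75.95191955566406) [[736.0, -43.0], [770.0, -51.0], [809.0, 105.0], [775.0, 113.0]]
[[0.0759, 0.9971, -0.0014], [0.9971, -0.0759, -0.0019], [-0.002, -0.0013, -1.0]]
```

```bash
python3 -m handwheel '[{"dp":[0,0,0.25],"rotation":[0,0,0],"hand":87.8},{"dp":[0,0,0.25],"rotation":[0,0,0],"hand":87.8},{"dp":[0,0,0.25],"rotation":[0,0,0],"hand":87.8},{"dp":[0,0,0.25],"rotation":[0,0,0],"hand":87.8},{"dp":[0,0,0.25],"rotation":[0,0,0],"hand":87.8},{"dp":[0,0,0.1],"rotation":[0,0,0],"hand":87.8},{"dp":[0,0,0.03],"rotation":[0,0,0],"hand":87.8},{"dp":[0,0,0],"rotation":[0,0,0],"hand":87.8},{"dp":[0,0,0],"rotation":[0,0,0],"hand":87.8}]'
python3 - <<'E'
from station import capture
import cv2
c=capture("side");cv2.imwrite("pics/side5.png",cv2.resize(c["img"][80:280,230:480,::-1],None,fx=3,fy=3))
E
```

```text
time: 10.5
ee_pos: [711.5, 169.0, 84.8]
ee_rot: [[0.077, 0.997, 0.003], [0.997, -0.077, 0.001], [0.001, 0.003, -1.0]]
force: [0.7, 0.2, -0.0]
opening: 0.997
gripper_force: 0.0
```

View pics/side5.png

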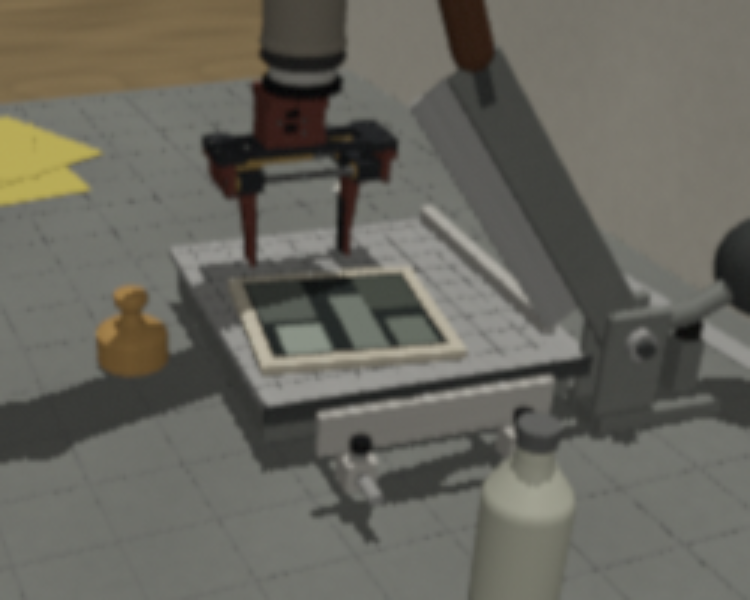

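The fingers straddle the print's rear edge at crop pixels (250,262) and (345,252), just behind it. I'll lower the last 4 mm and push.

```bash
python3 -m handwheel '[{"dp":[0,0,0.03],"rotation":[0,0,0],"hand":87.8},{"dp":[0,0,0],"rotation":[0,0,0],"hand":87.8},{"dp":[-0.04,0,0],"rotation":[0,0,0],"hand":87.8},{"dp":[-0.04,0,0],"rotation":[0,0,0],"hand":87.8},{"dp":[-0.04,0,0],"rotation":[0,0,0],"hand":87.8},{"dp":[-0.04,0,0],"rotation":[0,0,0],"hand":87.8},{"dp":[-0.04,0,0],"rotation":[0,0,0],"hand":87.8},{"dp":[-0.04,0,0],"rotation":[0,0,0],"hand":87.8},{"dp":[-0.04,0,0],"rotation":[0,0,0],"hand":87.8},{"dp":[-0.04,0,0],"rotation":[0,0,0],"hand":87.8},{"dp":[0,0,0],"rotation":[0,0,0],"hand":87.8}]'
python3 -m handwheel '[{"dp":[-0.03,0,0],"rotation":[0,0,0],"hand":87.8},{"dp":[-0.03,0,0],"rotation":[0,0,0],"hand":87.8},{"dp":[-0.03,0,0],"rotation":[0,0,0],"hand":87.8},{"dp":[-0.03,0,0],"rotation":[0,0,0],"hand":87.8},{"dp":[-0.03,0,0],"rotation":[0,0,0],"hand":87.8},{"dp":[-0.03,0,0],"rotation":[0,0,0],"hand":87.8},{"dp":[-0.03,0,0],"rotation":[0,0,0],"hand":87.8},{"dp":[-0.03,0,0],"rotation":[0,0,0],"hand":87.8},{"dp":[-0.03,0,0],"rotation":[0,0,0],"hand":87.8},{"dp":[-0.03,0,0],"rotation":[0,0,0],"hand":87.8},{"dp":[-0.03,0,0],"rotation":[0,0,0],"hand":87.8},{"dp":[0,0,0],"rotation":[0,0,0],"hand":87.8}]'
python3 - <<'E'
from station import capture
import cv2
c=capture("side");cv2.imwrite("pics/side6.png",cv2.resize(c["img"][80:280,230:480,::-1],None,fx=3,fy=3))
c=capture("top");cv2.imwrite("pics/top6.png",cv2.resize(c["img"][60:220,170:390,::-1],None,fx=3.6,fy=3.6))
E
```

```text
time: 11.65
ee_pos: [706.5, 118.7, 78.3]
ee_rot: [[0.079, 0.997, 0.0], [0.997, -0.079, -0.001], [-0.001, 0.0, -1.0]]
force: [0.2, -0.2, -0.9]
opening: 0.997
gripper_force: 0.0
time: 12.85
ee_pos: [702.5, 69.7, 78.3]
ee_rot: [[0.079, 0.997, -0.0], [0.997, -0.079, -0.001], [-0.001, 0.0, -1.0]]
force: [-0.5, 0.5, -0.1]
opening: 1.0
gripper_force: 0.0
```

View pics/side6.png

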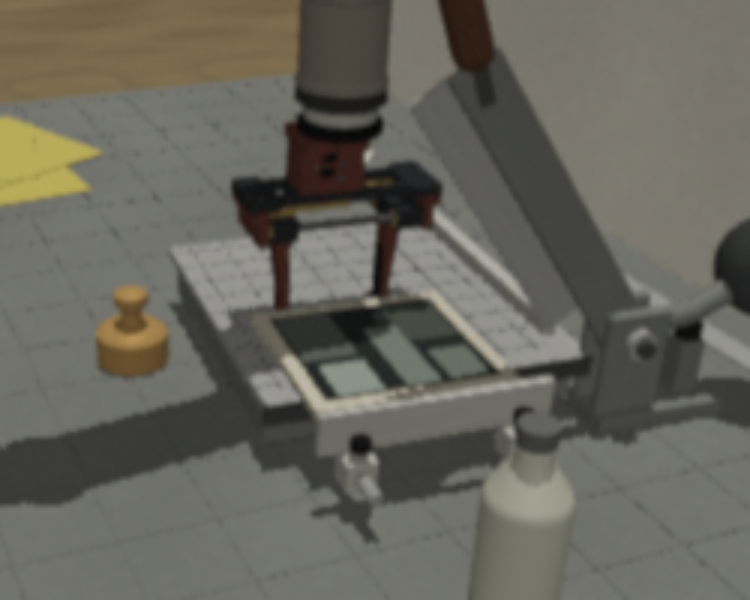

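The print is squared and moving under the raised blade, its edge nearing the gauge (crop (320,415) to (550,378)). About 25 mm remain, so I'll continue gently and watch the force.

```bash
python3 -m handwheel '[{"dp":[-0.02,0,0],"rotation":[0,0,0],"hand":87.8},{"dp":[-0.02,0,0],"rotation":[0,0,0],"hand":87.8},{"dp":[-0.02,0,0],"rotation":[0,0,0],"hand":87.8},{"dp":[-0.02,0,0],"rotation":[0,0,0],"hand":87.8},{"dp":[-0.02,0,0],"rotation":[0,0,0],"hand":87.8},{"dp":[-0.02,0,0],"rotation":[0,0,0],"hand":87.8},{"dp":[0,0,0],"rotation":[0,0,0],"hand":87.8}]'
python3 -m handwheel '[{"dp":[-0.01,0,0],"rotation":[0,0,0],"hand":87.8},{"dp":[-0.01,0,0],"rotation":[0,0,0],"hand":87.8},{"dp":[0,0,0],"rotation":[0,0,0],"hand":87.8}]'
python3 - <<'E'
from station import capture
from h import *
c=capture("top");im=c["img"].astype(int)
R=np.array([[.997,.0775],[-.0775,.997]])
for v in (130,150,170,190):print(v,[tuple(x) for x in im[v,332:354:1].tolist()][6:16])
cv2.imwrite("pics/top7.png",cv2.resize(c["img"][60:220,170:390,::-1],None,fx=3.6,fy=3.6,interpolation=cv2.INTER_NEAREST))
E
```

```text
time: 13.65
ee_pos: [701.1, 52.1, 78.3]
ee_rot: [[0.078, 0.997, -0.0], [0.997, -0.078, -0.001], [-0.001, -0.0, -1.0]]
force: [0.1, 0.1, -0.0]
opening: 1.001
gripper_force: 0.0
time: 13.95
ee_pos: [701.0, 49.9, 78.3]
ee_rot: [[0.078, 0.997, 0.0], [0.997, -0.078, -0.0], [-0.0, 0.0, -1.0]]
force: [-0.1, -0.3, -0.2]
opening: 0.999
gripper_force: 0.0
130 [(72, 71, 65), (157, 153, 137), (235, 227, 205), (238, 235, 217), (235, 230, 216), (235, 231, 213), (215, 210, 192), (147, 147, 144), (128, 129, 126), (171, 172, 169)]
150 [(131, 124, 107), (163, 155, 138), (215, 209, 188), (236, 235, 214), (216, 215, 198), (112, 113, 106), (81, 83, 83), (162, 164, 163), (236, 237, 237), (239, 241, 239)]
170 [(142, 133, 119), (136, 126, 113), (130, 124, 113), (88, 84, 80), (70, 67, 68), (91, 89, 87), (129, 125, 126), (178, 178, 179), (202, 201, 205), (118, 118, 116)]
190 [(216, 216, 198), (152, 151, 150), (163, 160, 161), (173, 173, 177), (234, 235, 236), (240, 240, 239), (217, 215, 213), (119, 114, 117), (52, 51, 55), (41, 46, 43)]
```

View pics/top7.png

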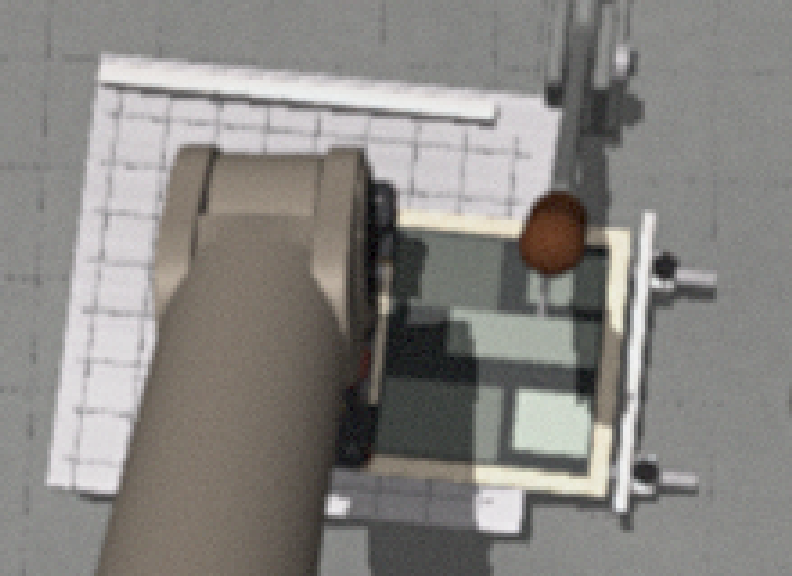

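The print lies parallel to the gauge with a gap of about 5 mm (print edge at crop x≈630/606, bar at ≈640/618). The last bit goes in small steps.

```bash
python3 -m handwheel '[{"dp":[-0.01,0,0],"rotation":[0,0,0],"hand":87.8},{"dp":[-0.01,0,0],"rotation":[0,0,0],"hand":87.8},{"dp":[0,0,0],"rotation":[0,0,0],"hand":87.8},{"dp":[0,0,0],"rotation":[0,0,0],"hand":87.8}]'
python3 -m handwheel '[{"dp":[-0.007,0,0],"rotation":[0,0,0],"hand":87.8},{"dp":[0,0,0],"rotation":[0,0,0],"hand":87.8}]'
```

```text
time: 14.4
ee_pos: [700.7, 46.8, 78.3]
ee_rot: [[0.078, 0.997, -0.0], [0.997, -0.078, -0.0], [-0.0, -0.0, -1.0]]
force: [-0.2, 0.0, -0.7]
opening: 0.997
gripper_force: 0.0
time: 14.6
ee_pos: [700.6, 46.0, 78.3]
ee_rot: [[0.078, 0.997, 0.0], [0.997, -0.078, 0.0], [0.0, 0.0, -1.0]]
force: [-0.5, 0.7, -0.1]
opening: 0.997
gripper_force: 0.2
```

```bash
python3 -m handwheel '[{"dp":[-0.007,0,0],"rotation":[0,0,0],"hand":87.8},{"dp":[0,0,0],"rotation":[0,0,0],"hand":87.8}]'
```

```text
time: 14.8
ee_pos: [700.5, 44.9, 78.3]
ee_rot: [[0.078, 0.997, -0.0], [0.997, -0.078, -0.0], [-0.0, -0.0, -1.0]]
force: [-0.1, 0.2, -0.4]
opening: 1.0
gripper_force: 0.2
```

```bash
python3 -m handwheel '[{"dp":[-0.007,0,0],"rotation":[0,0,0],"hand":87.8},{"dp":[0,0,0],"rotation":[0,0,0],"hand":87.8}]'
python3 -m handwheel '[{"dp":[-0.005,0,0],"rotation":[0,0,0],"hand":87.8},{"dp":[0,0,0],"rotation":[0,0,0],"hand":87.8}]'
```

```text
time: 15.0
ee_pos: [700.5, 43.9, 78.3]
ee_rot: [[0.078, 0.997, 0.0], [0.997, -0.078, 0.0], [0.0, 0.0, -1.0]]
force: [0.1, 1.3, 0.0]
opening: 1.0
gripper_force: 0.4
time: 15.2
ee_pos: [700.5, 43.9, 78.3]
ee_rot: [[0.077, 0.997, 0.0], [0.997, -0.077, 0.001], [0.001, 0.0, -1.0]]
force: [0.3, 2.0, -0.1]
opening: 1.001
gripper_force: 1.2
```

```bash
python3 -m handwheel '[{"dp":[-0.005,0,0],"rotation":[0,0,0],"hand":87.8},{"dp":[0,0,0],"rotation":[0,0,0],"hand":87.8}]'
```

```text
time: 15.4
ee_pos: [700.4, 43.9, 78.3]
ee_rot: [[0.077, 0.997, 0.0], [0.997, -0.077, 0.002], [0.002, 0.0, -1.0]]
force: [0.3, 4.6, -0.4]
opening: 1.002
gripper_force: 2.5
```

In contact: the position has stopped while the force climbs. I'll press a little more to seat both ends, well below 45 N.

```bash
python3 -m handwheel '[{"dp":[-0.005,0,0],"rotation":[0,0,0],"hand":87.8},{"dp":[-0.004,0,0],"rotation":[0,0,0],"hand":87.8},{"dp":[0,0,0],"rotation":[0,0,0],"hand":87.8},{"dp":[0,0,0],"rotation":[0,0,0],"hand":87.8},{"dp":[0,0,0],"rotation":[0,0,0],"hand":87.8}]'
```

```text
time: 15.9
ee_pos: [700.4, 43.8, 78.3]
ee_rot: [[0.076, 0.997, 0.0], [0.997, -0.076, 0.003], [0.003, 0.0, -1.0]]
force: [1.5, 7.7, 0.1]
opening: 0.999
gripper_force: 3.7
```

Seated at about 8 N. I'll back off, rise and check both ends.

```bash
python3 -m handwheel '[{"dp":[0.015,0,0],"rotation":[0,0,0],"hand":87.8},{"dp":[0.03,0,0],"rotation":[0,0,0],"hand":87.8},{"dp":[0.1,0,0],"rotation":[0,0,0],"hand":87.8},{"dp":[0.1,0,0],"rotation":[0,0,0],"hand":87.8},{"dp":[0.1,0,-0.1],"rotation":[0,0,0],"hand":87.8},{"dp":[0.2,0,-0.2],"rotation":[0,0,0],"hand":87.8},{"dp":[0.2,0,-0.2],"rotation":[0,0,0],"hand":87.8},{"dp":[0.2,0,-0.2],"rotation":[0,0,0],"hand":87.8},{"dp":[0.25,0,-0.1],"rotation":[0,0,0],"hand":87.8},{"dp":[0.25,0,0],"rotation":[0,0,0],"hand":87.8},{"dp":[0.25,0,0],"rotation":[0,0,0],"hand":87.8},{"dp":[0,0,0],"rotation":[0,0,0],"hand":87.8},{"dp":[0,0,0],"rotation":[0,0,0],"hand":87.8}]'
python3 - <<'E'
from station import capture
from h import *
c=capture("top");r=print_rect(c);print(r)
R=np.array([[.997,.0775],[-.0775,.997]])
print(((cv2.boxPoints(r)-[580,-68])@R).round(1).tolist())
x,z=arm_slope(c);k=(x>180)&(x<280);print("slope",np.arctan(-np.polyfit(x[k],z[k],1)[0]))
cv2.imwrite("pics/top8.png",cv2.resize(c["img"][100:220,270:380,::-1],None,fx=5,fy=5,interpolation=cv2.INTER_NEAREST))
E
```

```text
time: 17.2
ee_pos: [719.2, 297.3, 198.9]
ee_rot: [[0.074, 0.997, 0.0], [0.997, -0.074, 0.0], [0.0, 0.0, -1.0]]
force: [-0.2, -0.9, 0.2]
opening: 1.0
gripper_force: 0.0
((701.7337646484375, -0.8877029418945312), (66.76486206054688, 168.04893493652344), 87.00857543945312)
[[33.0, 40.8], [201.0, 45.1], [199.3, 111.8], [31.3, 107.6]]
slope 0.956419466330257
```

View pics/top8.png

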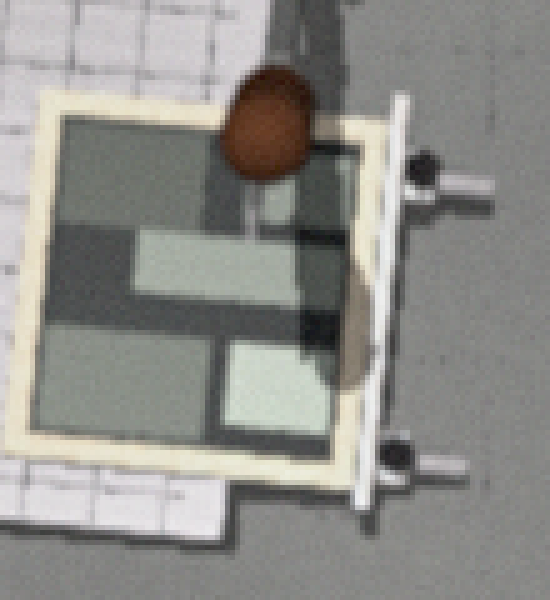

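```bash
python3 - <<'E'
from station import capture
from h import *
im=np.mean([capture("top")["img"].astype(float) for _ in range(4)],0); c=capture("top")
R=np.array([[.997,.0775],[-.0775,.997]])
S=lambda u,v,z:((ray(c,(u,v),z)[:2]-[580,-68])@R)
L=[];G=[];B=[]
for v in range(122,190):
    r=im[v]; b=r[268:284,0]-r[268:284,2]          # cream onset, left edge
    t=8+np.argmax(b[8:]>-99) if 0 else np.argmax(b>0.5*b.max()); u=268+t-(b[t]-.5*b.max())/max(b[t]-b[t-1],1e-6)
    L.append(S(u,v,70))
    g=r[334:362].mean(-1); i=np.argmin(np.diff(g)); # falling edge = bar's outer side
    d=-np.diff(g);w=d[max(i-1,0):i+2]; G.append(S(334+i-1+.5+ (w@np.arange(len(w)))/w.sum(),v,86))
for n,A in(("left",L),("gauge outer",G)):
    A=np.array(A);k=np.ones(len(A),bool)
    for _ in range(4):
        p=np.polyfit(A[k,0],A[k,1],1);e=A[:,1]-np.polyval(p,A[:,0]);k=abs(e)<max(1,2*np.std(e[k]))
    print(n,p,"at x=20,200:",np.polyval(p,[20,200]).round(2),k.sum(),np.std(e[k]).round(2))
E
```

```text
left [1.84340750e-03 1.10512366e+02] at x=20,200: [110.55 110.88] 68 0.35
gauge outer [-1.38018325e-04 -6.71135868e+01] at x=20,200: [-67.12 -67.14] 62 0.41
```

The print edge and the gauge are parallel within 0.4 mm over the print's length. The print's front edge computes to y = -59.3 mm against the gauge's roughly -59, and the contact force confirms they touch. The arm's slope is 0.956 rad. I'm handing the job in.

```bash
python3 -c "
from station import bot,state
print(state()['time']);print(bot.close_job())"
```

```text
17.5
the job is handed in; nothing more can be done
None
```

The job is handed in at 17.5 s of the 54 s. The blade arm rests on its stop (0.96 rad measured), and the print was pressed against the gauge with about 8 N, its edge parallel to it within about 0.4 mm. The hand-in returned no verdict.

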